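# Nest the fittings tins beside the window sash

## Task

Tidy away the three open, empty steel tins on the bench by nesting them upright, largest to smallest: first stand the middle-sized tin fully down inside the wide, low one, then stand the slim, tall one fully down inside the middle-sized tin. Leave the nest standing upright on the bench, and leave the lidded steel can where it is.

Things in the scene. Friction and masses are not known exactly. Their poses are not given: they have to be found in the camera images.
- wide_c (a point): Widest and lowest of the three open tins: 100 mm outside diameter, 94 mm inside, 50 mm high. Plain grey steel, open top, flat bottom, straight round sides, wall 3 mm, floor 4 mm thick. About 250 g. The point is at its centre, half-way up (25 mm above its underside). Its z axis points up out of the mouth. Stands upright, empty and loose on the bench.
- mid_c (a point): Middle-sized open tin: 66 mm outside diameter, 60 mm inside, 80 mm high. Plain grey steel, open top, flat bottom, straight round sides, wall 3 mm, floor 4 mm thick. About 160 g. The point is at its centre, half-way up (40 mm above its underside). Its z axis points up out of the mouth. Stands upright, empty and loose on the bench. Fully down in the wide tin, its rim stands 34 mm above the wide tin's rim, so it can be held there by its upper part.
- slim_c (a point): Slimmest and tallest open tin: 38 mm outside diameter, 112 mm high. Plain grey steel, open top, flat bottom, straight round sides, wall 3 mm, floor 4 mm thick. About 100 g. The point is at its centre, half-way up (56 mm above its underside). Its z axis points up out of the mouth. Stands upright, empty and loose on the bench. Fully down in the middle-sized tin, its rim stands 36 mm above that tin's rim.
- can_c (a point): Bystander: a closed grey steel can with a raised flat lid, 62 mm diameter, 78 mm high, about 350 g; the point is at its centre, half-way up (39 mm above its underside). It and the three open tins stand side by side in any order, at least 140 mm apart between centres. Not to be moved.

How it is judged (in metres and radians):
On the way, in this order (a step that is already met when the one before it is completed fails the run):
1. the middle-sized tin stands fully down inside the wide tin (angle between wide_c's own z axis and vertical below 0.12 rad and height (world z) of wide_c below 0.032 m and horizontal distance between mid_c and wide_c below 0.02 m and z of mid_c in the frame of wide_c below 0.026 m and angle between mid_c's own z axis and vertical below 0.15 rad), for 0.2 s.
2. the slim tin stands fully down inside the middle-sized tin, which is still inside the wide one (all of step 1 and horizontal distance between slim_c and mid_c below 0.018 m and z of slim_c in the frame of mid_c below 0.027 m and angle between slim_c's own z axis and vertical below 0.15 rad), for 0.2 s.
At the end, for the whole second after the job is handed in: The wide tin stands upright on the bench (within 7 degrees, centre below 32 mm). The middle-sized tin is inside it and the slim tin inside that: each upright within 8.5 degrees, within 7 mm of fully down, centres within 20 mm (middle in wide) and 18 mm (slim in middle) horizontally (all of step 2); the robot touches nothing.
It fails at once if the lidded can is moved by more than 25 mm (distance of can_c from where it was at the start of the episode above 0.025 m).
It also fails if it takes over 67 s, if anything falls off the work surface, if the arm or the gripper's body presses on something with over 40 N, if the wrist force passes 120 N, or if a joint passes its speed limit or range.

## Robot

A 6-joint arm with a two-finger parallel gripper is mounted at the origin on the work surface. World frame = base frame: x ahead of the robot, y to its left, z up, the work surface at z = 0. Lengths are in mm, angles in rad, forces in N, time in s.
With the tool pointing down it reaches from about 350 to 775 mm from the base axis. Payload 7.3 kg.
Tool frame: the origin (TCP) lies at the very end of the fingers, on their centre line; the grasp point (between the pads) lies robot.grip_depth behind it (robot.grip_depth is the distance from the TCP to the grasp point, in mm); z points along the fingers, y is the direction in which the jaws open and shut (so a half turn about z gives the same grasp; the last joint's range is limited). The gripper opens to 92 mm and grips with 3 to 60 N. Pads are 19 mm wide; open, the fingers measure 130 mm over their backs; the gripper's body (75 mm by 190 mm) begins 47 mm behind the grasp point.
Start: joints at [1.142, 0.342, 1.524, -0, 1.275, -0.146], TCP at [146.484, 504.17, 226.741] pointing down, gripper open.
Joint ranges: [-2.53, 2.53], [-0.77, 2.02], [0.04, 2.7], [-1, 4.14], [0.28, 2.66], [-3.11, 3.11]. Speed limits (rad/s): [2.57, 2.57, 3.14, 3.14, 3.14, 3.14].

## Interface

Orientations are given as a unit quaternion [x, y, z, w].
In Python, from station import robot gives the robot as it stands.
- The arm moves only by the tool apply_moves, never from a script. Its argument "series" is a list that holds one entry, the list of rows, each a list of 7 numbers: the closure in counts, from 0 (fully open) to 255 (shut), then the shift along the tool's x, y, z in mm, then the turn, a rotation vector about the tool's x, y, z in degrees. A call has 1 to 20 rows; each row is the pose to reach, as a shift and turn from the pose measured when the call began, along the tool's axes at that moment; what a row does not reach only later rows make up. A row lasts 1/12 s, in which the tool goes at most 41.7 mm and 7.16 degrees, less where a joint would pass 70% of its speed; a pose out of reach is approached as far as the arm can. A call with a gripper value outside its range is refused whole. The fingers move at their own pace and stop on an object; the grip force is fixed at half the most. Time passes only in rows, so rows that repeat a pose let the fingers close. It gives the time, the measured TCP pose, the force and the opening at its end, in the units of the state.
- robot.sense(): the state, without advancing time (a new reading comes with each control period).
- robot.read_camera(name): name is "side" or "top" or "wrist"; returns the picture (400x640x3 uint8, red, green, blue); there is no depth.
- robot.camera_model(name): a dict with "intrinsics" (3x3 intrinsics, pixels), "D" ([k1, k2, p1, p2, k3] as OpenCV has them; the pictures are not rectified), "extrinsics" (4x4, takes a point from world to camera coordinates). Camera axes: x right, y down, z forward; pixel columns grow to the right and rows downward; lengths in mm; the calibration is good to about 2 mm. A picture is of the moment at which its call begins: read the wrist's pose just before it. camera_model takes no time and is no camera call; for the wrist camera it gives the pose at the moment of the call.
- robot.hand_in(): hands the job in, once; it reports no verdict.
The state is a dict: "t": time; "joints": joint angles; "qd": joint speeds; "tau": joint torques, N m; "tcp_pos": TCP position; "tool_rot": TCP orientation; "wrist_force": force on the tool from outside, world axes, zero at the start; "moment": the same for the moment, N m; "opening": opening from 0.0 (shut) to 1.0 (fully open).
Only numpy, scipy, OpenCV 4.12 (cv2) and the standard library are available. Lean on these libraries where they do the work, as an engineer would, in place of code of your own. Each camera call takes 0.05 s, during which the arm holds its last target.

## Working session

There is one attempt and no reset: what is moved stays moved. The work goes in short steps, Python scripts to look and compute and a tool call to move; the robot and the scene stay as the last step left them, time stands still between calls to the robot, and variables do not carry over. Pictures are saved under pics/ and viewed, and the job is handed in when it is done.

Besides the shell and the picture viewer there is one more tool, called after "Emit:" in YAML: its name, and indented under it one key for each argument. apply_moves: Moves the arm, as the interface text tells. Its arguments: {"type":"object","properties":{"series":{"type":"array","items":{"type":"array","items":{"type":"array","items":{"type":"number"}}}}},"required":["series"]}

```bash
ls; mkdir -p pics; python3 - <<'E'
from station import robot
import cv2
print(robot.sense()); print(robot.grip_depth)
for n in ("top","side"):
    im=robot.read_camera(n); cv2.imwrite(f"pics/{n}0.png",im[:,:,::-1])
    m=robot.camera_model(n); print(n,m)
E
```

```text
pics
{'t': 0.0, 'joints': array([ 1.14201099e+00,  3.42700688e-01,  1.52500219e+00,  4.30225601e-06,
        1.27537995e+00, -1.46045417e-01]), 'qd': array([-0.00074536,  0.00246982,  0.00106349, -0.00058769,  0.00111455,
        0.00138521]), 'tau': array([-1.92736052e-04, -4.31245422e+01, -2.44220585e+01,  7.16987858e-02,
        5.62233967e-02, -1.41836672e-04]), 'tcp_pos': array([146.30302577, 503.79186345, 226.0615648 ]), 'tool_rot': array([ 1.40900121e-01,  9.90023535e-01, -7.13942247e-04, -2.13186930e-04]), 'wrist_force': array([ 0.05359216, -0.25837524, -0.30302754]), 'moment': array([ 0.01753576, -0.00607758, -0.02451683]), 'opening': 1.000427300248021}
18.8
top {'intrinsics': array([[382.11071905,   0.        , 320.28460917],
       [  0.        , 382.11071905, 200.70370911],
       [  0.        ,   0.        ,   1.        ]]), 'D': array([-0.0626766,  0.       ,  0.       ,  0.       ,  0.       ]), 'extrinsics': array([[-2.76713896e-02, -9.99081041e-01, -3.27317409e-02,
         3.71119934e+01],
       [-9.83341231e-01,  3.30910261e-02, -1.78731663e-01,
         5.50842591e+02],
       [ 1.79650543e-01,  2.72407169e-02, -9.83353256e-01,
         7.38752994e+02],
       [ 0.00000000e+00,  0.00000000e+00,  0.00000000e+00,
         1.00000000e+00]])}
side {'intrinsics': array([[394.82541579,   0.        , 319.60578348],
       [  0.        , 394.82541579, 200.85977971],
       [  0.        ,   0.        ,   1.        ]]), 'D': array([0.02683487, 0.        , 0.        , 0.        , 0.        ]), 'extrinsics': array([[-9.25131529e-01, -3.79604921e-01,  5.63547441e-03,
         4.94714546e+02],
       [-2.02593522e-01,  4.81076176e-01, -8.52948754e-01,
         1.86965078e+02],
       [ 3.21072452e-01, -7.90231496e-01, -5.21964236e-01,
         6.30197722e+02],
       [ 0.00000000e+00,  0.00000000e+00,  0.00000000e+00,
         1.00000000e+00]])}
```

View pics/top0.png

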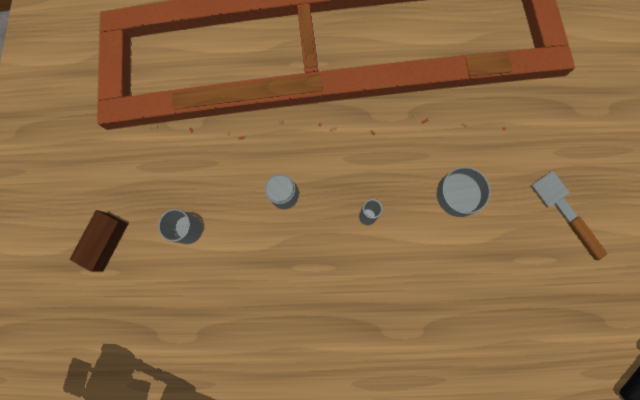

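View pics/side0.png

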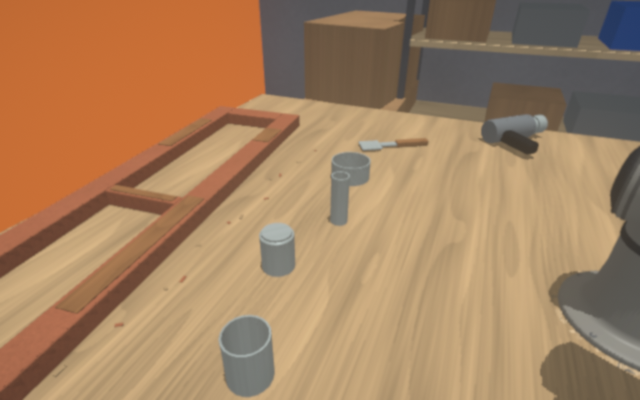

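The top view shows mid at (175,226), the lidded can at (281,190), slim at (372,210) and wide at (463,192). The side view agrees. Next I'll zoom in and fit the rims.

```bash
cat > h.py <<'E'
import numpy as np, cv2
from station import robot
def ray(m,uv):
    p=cv2.undistortPoints(np.array(uv,float).reshape(-1,1,2),m["intrinsics"],m["D"]).reshape(-1,2)
    R=m["extrinsics"][:3,:3];t=m["extrinsics"][:3,3]
    return -R.T@t, np.c_[p,np.ones(len(p))]@R
def onplane(m,uv,z):
    c,d=ray(m,uv); return c+d*((z-c[2])/d[:,2])[:,None]
def proj(m,P):
    rv=cv2.Rodrigues(m["extrinsics"][:3,:3])[0]
    return cv2.projectPoints(np.array(P,float).reshape(-1,1,3),rv,m["extrinsics"][:3,3],m["intrinsics"],m["D"])[0].reshape(-1,2)
def circ(c,r,z,n=72):
    a=np.linspace(0,2*np.pi,n,endpoint=False); return np.c_[c[0]+r*np.cos(a),c[1]+r*np.sin(a),np.full(n,z)]
E
python3 - <<'E'
from h import *
im=cv2.imread("pics/top0.png")
hsv=cv2.cvtColor(im,cv2.COLOR_BGR2HSV)
for n,(u,v) in dict(mid=(175,226),can=(281,190),slim=(372,210),wide=(463,192)).items():
    c=im[v-32:v+33,u-40:u+40]; cv2.imwrite(f"pics/z_{n}.png",cv2.resize(c,None,fx=5,fy=5,interpolation=cv2.INTER_NEAREST))
m1=np.hstack([cv2.resize(im[v-32:v+33,u-40:u+40],None,fx=5,fy=5,interpolation=cv2.INTER_CUBIC) for u,v in ((175,226),(281,190))])
m2=np.hstack([cv2.resize(im[v-32:v+33,u-40:u+40],None,fx=5,fy=5,interpolation=cv2.INTER_CUBIC) for u,v in ((372,210),(463,192))])
cv2.imwrite("pics/zz0.png",cv2.resize(np.vstack([m1,m2]),(720,585)))
for u,v in ((175,226),(281,190),(372,210),(463,192)):
    print(hsv[v,u-30:u+31:3].tolist())
E
```

```text
[[17, 123, 151], [17, 124, 150], [17, 123, 151], [17, 125, 151], [17, 104, 147], [80, 10, 73], [80, 12, 64], [90, 12, 65], [80, 12, 66], [90, 12, 65], [83, 12, 83], [85, 11, 139], [86, 13, 140], [81, 13, 139], [85, 11, 137], [83, 14, 72], [80, 12, 65], [90, 12, 65], [90, 12, 66], [17, 61, 75], [17, 123, 151]]
[[16, 122, 155], [17, 126, 154], [17, 122, 155], [17, 123, 155], [16, 123, 155], [80, 12, 133], [81, 13, 140], [81, 13, 140], [85, 11, 140], [83, 14, 144], [85, 11, 144], [81, 12, 144], [79, 14, 142], [83, 14, 143], [84, 13, 99], [23, 15, 67], [17, 125, 141], [17, 124, 148], [17, 124, 148], [17, 126, 148], [17, 124, 148]]
[[17, 125, 151], [17, 123, 153], [17, 125, 153], [16, 123, 154], [17, 125, 153], [17, 123, 153], [17, 115, 133], [80, 13, 116], [86, 12, 145], [81, 13, 141], [83, 12, 82], [75, 14, 71], [80, 11, 67], [36, 11, 121], [17, 124, 148], [17, 124, 148], [17, 124, 148], [17, 124, 148], [17, 122, 148], [17, 126, 150], [17, 126, 148]]
[[17, 122, 144], [17, 83, 107], [83, 15, 66], [83, 13, 80], [77, 13, 139], [81, 13, 140], [86, 13, 140], [90, 11, 140], [81, 13, 140], [81, 13, 140], [81, 13, 139], [81, 13, 139], [80, 11, 139], [85, 11, 138], [81, 13, 138], [79, 15, 140], [75, 14, 75], [80, 11, 68], [90, 11, 69], [18, 60, 137], [17, 124, 148]]
```

View pics/zz0.png

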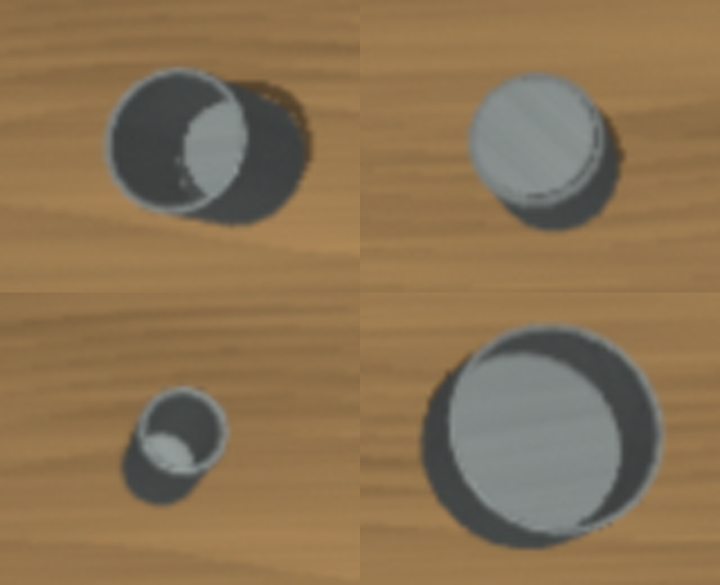

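```bash
cat >> h.py <<'E'
from scipy.optimize import least_squares
def locate(im,m,uv,r,h,smax=60,verbose=True):
    """silhouette -> plane z=h; fixed radius circle fit to rim points (those far side from camera nadir)"""
    hsv=cv2.cvtColor(im,cv2.COLOR_BGR2HSV)
    mk=((hsv[:,:,1]<smax)&(hsv[:,:,2]>35)).astype(np.uint8)
    n,lab=cv2.connectedComponents(mk,connectivity=4)
    L=lab[int(uv[1]),int(uv[0])]
    cs,_=cv2.findContours((lab==L).astype(np.uint8),cv2.RETR_EXTERNAL,cv2.CHAIN_APPROX_NONE)
    c=max(cs,key=len).reshape(-1,2).astype(float)
    P=onplane(m,c,h)[:,:2]; cam=ray(m,[[0,0]])[0][:2]
    x0=P.mean(0)
    for _ in range(8):
        d=(x0-cam)/np.linalg.norm(x0-cam)
        S=P[(P-x0)@d>0.05*r]
        f=least_squares(lambda q:np.hypot(*(S-q[:2]).T)-q[2],[*x0,r],loss="soft_l1")
        fr=least_squares(lambda q:np.hypot(*(S-q).T)-(r-0.5),x0,loss="soft_l1")
        x0=fr.x
    if verbose: print("fixed r",fr.x.round(1),"free",f.x.round(1),"rms",np.sqrt(np.mean((np.hypot(*(S-fr.x).T)-r+.5)**2)).round(2),len(S))
    return fr.x
OBJ=dict(mid=(33,80),can=(31,78),slim=(19,112),wide=(50,50))
E
python3 - <<'E'
from h import *
for cam,uvs in (("top",dict(mid=(182,226),can=(281,190),slim=(368,214),wide=(463,192))),("side",dict(mid=(247,370),can=(278,255),slim=(340,205),wide=(351,176)))):
    im=cv2.imread(f"pics/{cam}0.png"); m=robot.camera_model(cam)
    print(cam,ray(m,[[0,0]])[0].round(0))
    for n,uv in uvs.items():
        print(n,end=" "); c=locate(im,m,uv,*OBJ[n])
        for z in (0,OBJ[n][1]):
            p=proj(m,circ(c,OBJ[n][0],z)); cv2.polylines(im,[np.round(p*8).astype(np.int32)],True,(0,0,255),1,cv2.LINE_AA,3)
    cv2.imwrite(f"pics/ov_{cam}.png",im)
print(robot.camera_model("top")["extrinsics"][:2,:3])
E
```

```text
top [410.  -1. 826.]
mid fixed r [507.  314.9] free [507.4 315.7  31.8] rms 0.64 43
can fixed r [573.4  99.9] free [574.  100.3  29.9] rms 0.59 41
slim fixed r [522.1 -78.7] free [522.5 -79.   18.1] rms 0.55 26
wide fixed r [ 564.4 -281.4] free [ 564.9 -282.1   48.8] rms 0.65 65
side [293. 596. 486.]
mid fixed r [506.9 317.4] free [506.9 317.4  32.5] rms 0.44 63
can fixed r [573.4 106.7] free [574.4 104.8  28.7] rms 1.15 38
slim fixed r [ 532.5 -180.2] free [ 524.6 -153.    44.3] rms 6.23 29
wide fixed r [ 563.  -275.6] free [ 572.6 -308.    30.8] rms 21.76 51
[[-0.02767139 -0.99908104 -0.03273174]
 [-0.98334123  0.03309103 -0.17873166]]
```

View pics/ov_top.png

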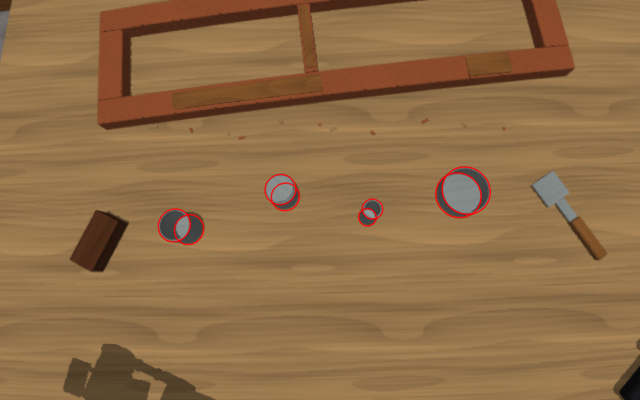

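View pics/ov_side.png

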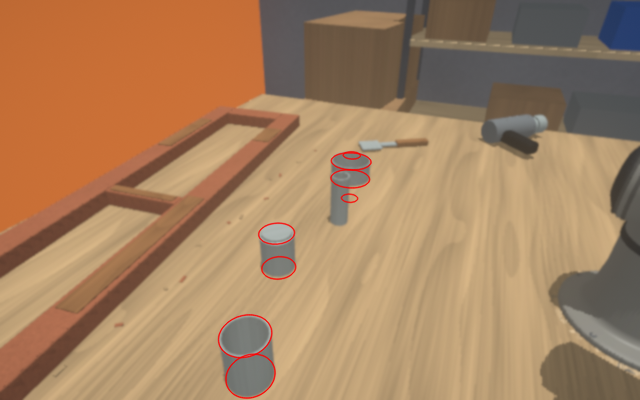

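Top view overlays fit well, and mid agrees within 2 mm between the two views. The side fits for slim and wide failed only because their masks merge there. I'll move over mid and check with the wrist camera.

```bash
cat >> h.py <<'E'
from scipy.spatial.transform import Rotation as Ro
def delta(target):
    s=robot.sense(); R=Ro.from_quat(s["tool_rot"]).as_matrix()
    d=R.T@(np.array(target,float)-s["tcp_pos"])
    Rd=np.array(R); 
    # correction turn so that z points straight down keeping yaw
    y=R[:,1].copy(); y[2]=0; y/=np.linalg.norm(y); z=np.array([0,0,-1.]); D=np.c_[np.cross(y,z),y,z]
    print("t",round(s["t"],2),"tcp",s["tcp_pos"].round(1),"open",round(float(s["opening"]),3),"F",s["wrist_force"].round(1),"j",s["joints"].round(2))
    print("delta tool",d.round(1),"level rotvec deg",np.degrees(Ro.from_matrix(R.T@D).as_rotvec()).round(2))
    return d
E
python3 -c "
from h import *
delta((507,315.5,226)); delta((507,315.5,160))"
```

```text
t 0.1 tcp [146.3 503.8 226.1] open 1.002 F [-0.1 -0.7  0. ] j [ 1.14  0.34  1.52  0.    1.28 -0.15]
delta tool [-3.989e+02 -8.020e+01  2.000e-01] level rotvec deg [-0.07 -0.01 -0.  ]
t 0.1 tcp [146.3 503.8 226.1] open 1.002 F [-0.1 -0.7  0. ] j [ 1.14  0.34  1.52  0.    1.28 -0.15]
delta tool [-398.9  -80.1   66.2] level rotvec deg [-0.07 -0.01 -0.  ]
```

Emit:
apply_moves:
  series:
    - [[0, -30, -6, 0, 0, 0, 0], [0, -65, -13, 0, 0, 0, 0], [0, -100, -20, 0, 0, 0, 0], [0, -135, -27, 0, 0, 0, 0], [0, -170, -34, 0, 0, 0, 0], [0, -205, -41, 0, 0, 0, 0], [0, -240, -48, 0, 0, 0, 0], [0, -275, -55, 0, 0, 0, 0], [0, -310, -62, 5, 0, 0, 0], [0, -340, -68, 15, 0, 0, 0], [0, -365, -73, 30, 0, 0, 0], [0, -385, -77, 45, 0, 0, 0], [0, -399, -80, 55, 0, 0, 0], [0, -399, -80, 60, 0, 0, 0], [0, -399, -80, 60, 0, 0, 0], [0, -399, -80, 60, 0, 0, 0]]

```text
t: 1.43
tcp_pos: [506.3, 316.1, 166.2]
tool_rot: [0.141, 0.99, -0.001, -0.001]
wrist_force: [-0.6, 0.5, 0.5]
opening: 1.001
```

```bash
python3 - <<'E'
from h import *
delta((507,315.5,51))
m=robot.camera_model("wrist"); im=robot.read_camera("wrist")[:,:,::-1].copy(); cv2.imwrite("pics/w1.png",im)
print(ray(m,[[0,0]])[0].round(0))
for z in (0,80):
    p=proj(m,circ((507,315.5),33,z)); cv2.polylines(im,[np.round(p*8).astype(np.int32)],True,(0,0,255),1,cv2.LINE_AA,3)
cv2.imwrite("pics/w1o.png",im)
E
```

```text
t 1.43 tcp [506.3 316.1 166.2] open 1.001 F [-0.6  0.5  0.5] j [ 0.43  0.52  1.41 -0.    1.21 -0.86]
delta tool [ -1.   -0.2 115.2] level rotvec deg [-0.09 -0.06 -0.  ]
[428. 338. 325.]
```

View pics/w1o.png

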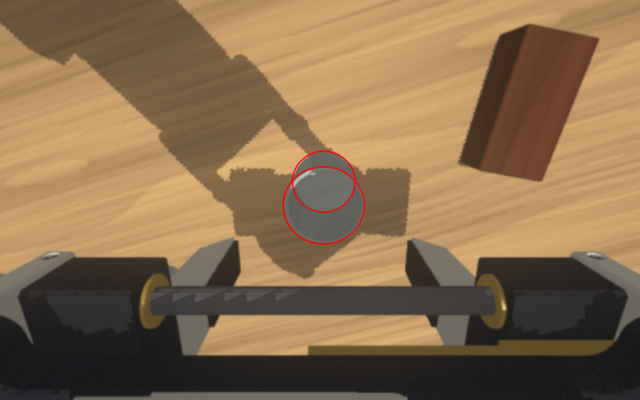

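The predicted rim (centre (323,205)) lies right on the tin, so I'll descend and grip.

Emit:
apply_moves:
  series:
    - [[0, -1, 0, 25, 0, 0, 0], [0, -1, 0, 50, 0, 0, 0], [0, -1, 0, 75, 0, 0, 0], [0, -1, 0, 95, 0, 0, 0], [0, -1, 0, 108, 0, 0, 0], [0, -1, 0, 115, 0, 0, 0], [0, -1, 0, 115, 0, 0, 0], [0, -1, 0, 115, 0, 0, 0], [255, -1, 0, 115, 0, 0, 0], [255, -1, 0, 115, 0, 0, 0], [255, -1, 0, 115, 0, 0, 0], [255, -1, 0, 115, 0, 0, 0], [255, -1, 0, 115, 0, 0, 0], [255, -1, 0, 115, 0, 0, 0], [255, -1, 0, 115, 0, 0, 0], [255, -1, 0, 115, 0, 0, 0], [255, -1, 0, 115, 0, 0, 0], [255, -1, 0, 115, 0, 0, 0]]

```text
t: 2.98
tcp_pos: [507.7, 316.3, 52.5]
tool_rot: [0.14, 0.99, -0.0, 0.0]
wrist_force: [-0.7, 0.5, 4.8]
opening: 0.725
```

```bash
python3 - <<'E'
from h import *
delta((507,315.5,51)); print(robot.sense()["opening"]*92)
E
```

```text
t 2.98 tcp [507.7 316.3  52.5] open 0.725 F [-0.7  0.5  4.8] j [ 0.43  0.65  1.52 -0.    0.96 -0.86]
delta tool [ 0.4 -1.   1.5] level rotvec deg [ 0.    0.04 -0.  ]
66.68340114602748
```

Opening 66.7 mm matches mid. Lift.

Emit:
apply_moves:
  series:
    - [[255, 0, 0, -5, 0, 0, 0], [255, 0, 0, -15, 0, 0, 0], [255, 0, 0, -35, 0, 0, 0], [255, 0, 0, -55, 0, 0, 0], [255, 0, 0, -75, 0, 0, 0], [255, 0, 0, -95, 0, 0, 0], [255, 0, 0, -115, 0, 0, 0], [255, 0, 0, -135, 0, 0, 0], [255, 0, 0, -150, 0, 0, 0], [255, 0, 0, -155, 0, 0, 0], [255, 0, 0, -155, 0, 0, 0]]

```text
t: 3.9
tcp_pos: [508.0, 316.5, 209.0]
tool_rot: [0.14, 0.99, 0.001, 0.001]
wrist_force: [0.7, -0.2, -2.4]
opening: 0.725
```

```bash
python3 - <<'E'
from h import *
d=delta((564.5,-281.5,205)); print(robot.sense()["opening"]*92)
im=robot.read_camera("side"); cv2.imwrite("pics/s2.png",im[:,:,::-1])
E
```

```text
t 3.9 tcp [508.  316.5 209. ] open 0.725 F [ 0.7 -0.2 -2.4] j [ 0.43  0.49  1.34 -0.    1.31 -0.86]
delta tool [-220.5 -558.7    3.7] level rotvec deg [ 0.09  0.16 -0.  ]
66.65605516797594
```

View pics/s2.png

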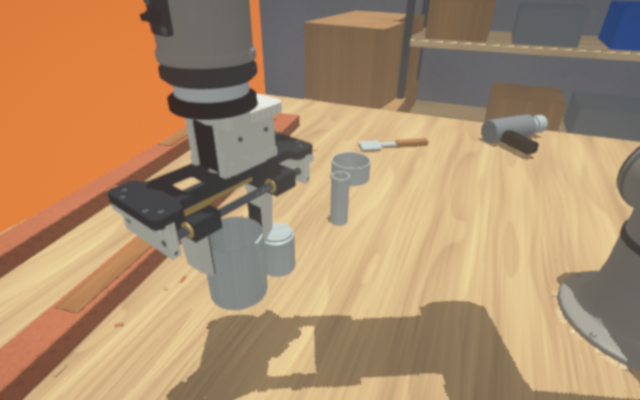

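Mid is held upright (at about (238,265)). Carry it over the wide tin at height.

Emit:
apply_moves:
  series:
    - [[255, -4, -10, 0, 0, 0, 0], [255, -12, -30, 0, 0, 0, 0], [255, -24, -60, 0, 0, 0, 0], [255, -37, -95, 0, 0, 0, 0], [255, -51, -130, 0, 0, 0, 0], [255, -65, -165, 0, 0, 0, 0], [255, -79, -200, 0, 0, 0, 0], [255, -93, -235, 0, 0, 0, 0], [255, -107, -270, 0, 0, 0, 0], [255, -120, -305, 0, 0, 0, 0], [255, -134, -340, 0, 0, 0, 0], [255, -148, -375, 0, 0, 0, 0], [255, -162, -410, 0, 0, 0, 0], [255, -176, -445, 0, 0, 0, 0], [255, -189, -480, 0, 0, 0, 0], [255, -202, -512, 0, 0, 0, 0], [255, -212, -538, 0, 0, 0, 0], [255, -218, -553, 0, 0, 0, 0], [255, -220, -559, 0, 0, 0, 0], [255, -220, -559, 0, 0, 0, 0]]

```text
t: 5.62
tcp_pos: [562.1, -283.3, 205.9]
tool_rot: [0.142, 0.99, 0.0, -0.001]
wrist_force: [-0.1, 0.6, -2.4]
opening: 0.724
```

```bash
python3 - <<'E'
from h import *
d=delta((564.5,-281.5,130)); print(robot.sense()["opening"]*92)
for n in ("wrist","side"):
    m=robot.camera_model(n); im=robot.read_camera(n)[:,:,::-1].copy(); cv2.imwrite(f"pics/{n}3.png",im)
    for z in (0,50):
        p=proj(m,circ((564.5,-281.5),50,z)); cv2.polylines(im,[np.round(p*8).astype(np.int32)],True,(0,0,255),1,cv2.LINE_AA,3)
    s=robot.sense()["tcp_pos"]
    for z in (s[2]-52.5,s[2]+27.5):
        p=proj(m,circ(s[:2],33,z)); cv2.polylines(im,[np.round(p*8).astype(np.int32)],True,(0,255,0),1,cv2.LINE_AA,3)
    cv2.imwrite(f"pics/{n}3o.png",im)
E
```

```text
t 5.62 tcp [ 562.1 -283.3  205.9] open 0.724 F [-0.1  0.6 -2.4] j [-0.59  0.55  1.24  0.    1.35 -1.88]
delta tool [-1.9  2.4 75.9] level rotvec deg [ 0.04 -0.11  0.  ]
66.63239030465967
```

View pics/wrist3o.png

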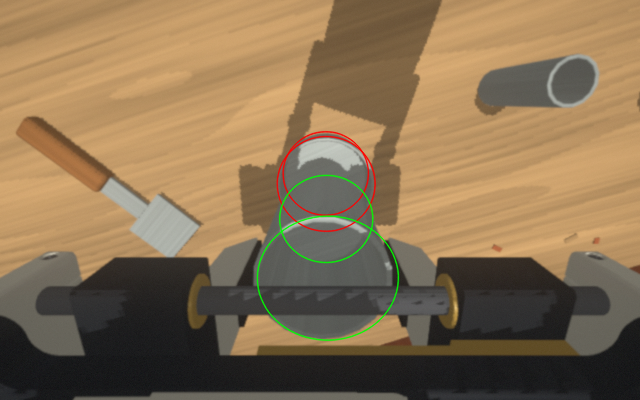

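View pics/side3o.png

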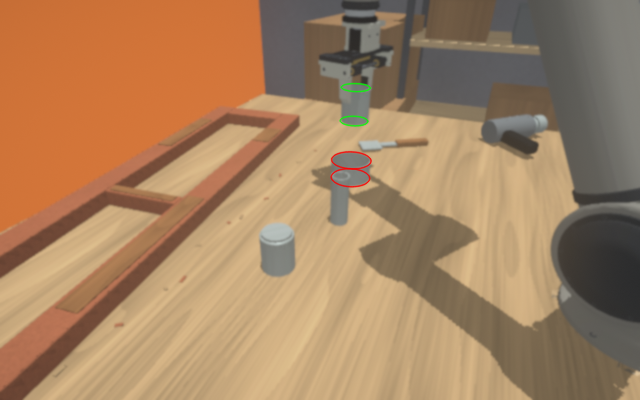

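Both views confirm alignment within a couple of mm (radial clearance 14 mm). Lower.

Emit:
apply_moves:
  series:
    - [[255, -2, 2, 15, 0, 0, 0], [255, -2, 2, 35, 0, 0, 0], [255, -2, 2, 55, 0, 0, 0], [255, -2, 2, 75, 0, 0, 0], [255, -2, 2, 90, 0, 0, 0], [255, -2, 2, 105, 0, 0, 0], [255, -2, 2, 118, 0, 0, 0], [255, -2, 2, 128, 0, 0, 0], [255, -2, 2, 136, 0, 0, 0], [255, -2, 2, 142, 0, 0, 0], [255, -2, 2, 146, 0, 0, 0], [255, -2, 2, 148, 0, 0, 0], [255, -2, 2, 149, 0, 0, 0], [255, -2, 2, 149, 0, 0, 0]]

```text
t: 6.88
tcp_pos: [565.2, -279.5, 58.1]
tool_rot: [0.14, 0.99, 0.001, -0.0]
wrist_force: [-0.2, -0.0, -2.4]
opening: 0.723
```

```bash
python3 - <<'E'
from h import *
delta((564.5,-281.5,56.5))
im=robot.read_camera("side"); cv2.imwrite("pics/s4.png",cv2.resize(im[60:260,220:480,::-1],None,fx=3,fy=3,interpolation=cv2.INTER_CUBIC))
E
```

```text
t 6.88 tcp [ 565.2 -279.5   58.1] open 0.723 F [-0.2 -0.  -2.4] j [-0.58  0.7   1.42  0.    1.03 -1.87]
delta tool [ 0.2 -2.1  1.5] level rotvec deg [ 0.06 -0.03  0.  ]
```

View pics/s4.png

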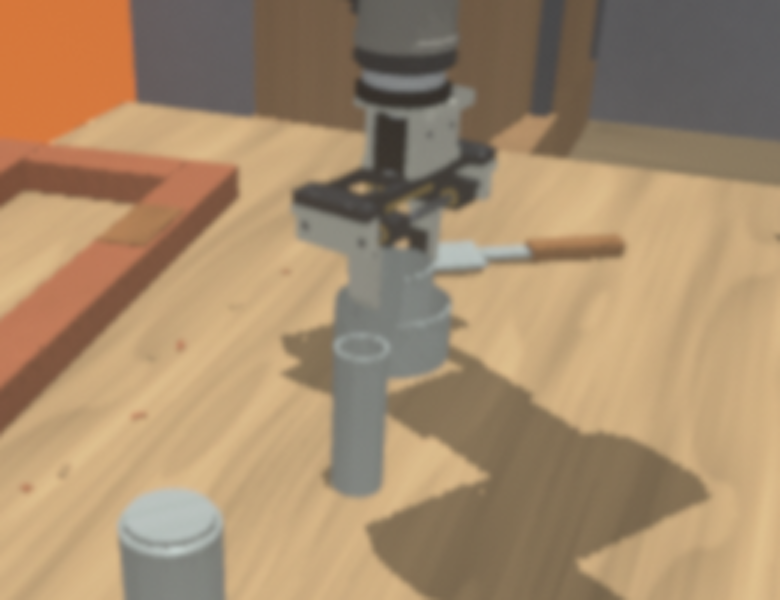

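Mid is in the wide tin, about 1.5 mm short of the floor with no contact yet. Lower it the rest, release, rise.

Emit:
apply_moves:
  series:
    - [[255, 0, -2, 1, 0, 0, 0], [255, 0, -2, 2, 0, 0, 0], [255, 0, -2, 2, 0, 0, 0], [255, 0, -2, 2, 0, 0, 0], [0, 0, -2, 2, 0, 0, 0], [0, 0, -2, 2, 0, 0, 0], [0, 0, -2, 2, 0, 0, 0], [0, 0, -2, 2, 0, 0, 0], [0, 0, -2, 2, 0, 0, 0], [0, 0, -2, 2, 0, 0, 0], [0, 0, -2, 2, 0, 0, 0], [0, 0, -2, -5, 0, 0, 0], [0, 0, -2, -20, 0, 0, 0], [0, 0, -2, -45, 0, 0, 0], [0, 0, -2, -75, 0, 0, 0], [0, 0, -2, -105, 0, 0, 0], [0, 0, -2, -135, 0, 0, 0], [0, 0, -2, -145, 0, 0, 0], [0, 0, -2, -145, 0, 0, 0]]

```text
t: 8.52
tcp_pos: [566.0, -282.5, 207.1]
tool_rot: [0.14, 0.99, -0.001, 0.003]
wrist_force: [-0.5, 0.2, -0.3]
opening: 1.0
```

```bash
python3 - <<'E'
from h import *
delta((522,-79,205))
m=robot.camera_model("wrist"); im=robot.read_camera("wrist")[:,:,::-1].copy(); cv2.imwrite(f"pics/w5.png",im)
o=im.copy()
for r,z in ((50,50),(33,84)):
    p=proj(m,circ((564.5,-281.5),r,z)); cv2.polylines(o,[np.round(p*8).astype(np.int32)],True,(0,0,255),1,cv2.LINE_AA,3)
for z in (0,112):
    p=proj(m,circ((522,-79),19,z)); cv2.polylines(o,[np.round(p*8).astype(np.int32)],True,(0,0,255),1,cv2.LINE_AA,3)
cv2.imwrite("pics/w5o.png",o)
E
```

```text
t 8.52 tcp [ 566.  -282.5  207.1] open 1.0 F [-0.5  0.2 -0.3] j [-0.58  0.55  1.24  0.    1.34 -1.87]
delta tool [ 98.9 183.2   1.3] level rotvec deg [-0.07  0.36  0.  ]
```

View pics/w5o.png

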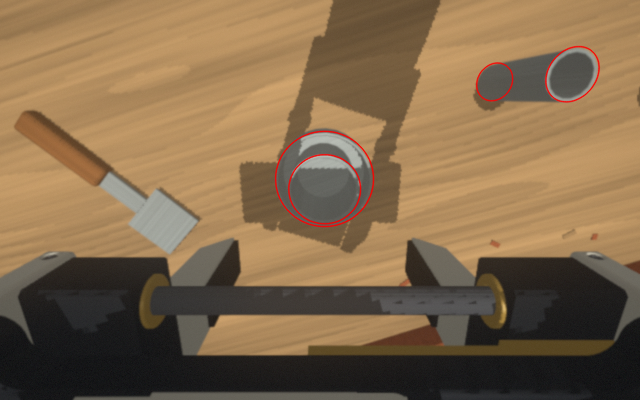

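The nest matches prediction: mid rim at (325,188) drawn for z = 84, so it's fully down. Slim at (573,75) also matches. Move over slim.

Emit:
apply_moves:
  series:
    - [[0, 10, 18, 0, 0, 0, 0], [0, 24, 45, 0, 0, 0, 0], [0, 40, 74, 0, 0, 0, 0], [0, 56, 103, 0, 0, 0, 0], [0, 72, 132, 0, 0, 0, 0], [0, 86, 158, 0, 0, 0, 0], [0, 95, 175, 0, 0, 0, 0], [0, 99, 183, 5, 0, 0, 0], [0, 99, 183, 15, 0, 0, 0], [0, 99, 183, 25, 0, 0, 0], [0, 99, 183, 30, 0, 0, 0], [0, 99, 183, 30, 0, 0, 0]]

```text
t: 9.57
tcp_pos: [520.1, -79.5, 171.6]
tool_rot: [0.141, 0.99, 0.0, -0.001]
wrist_force: [-0.1, 0.2, 0.3]
opening: 0.998
```

```bash
python3 - <<'E'
from h import *
delta((522,-79,82))
m=robot.camera_model("wrist"); im=robot.read_camera("wrist")[:,:,::-1].copy(); cv2.imwrite(f"pics/w6.png",im)
o=im.copy()
for z in (0,112):
    p=proj(m,circ((522,-79),19,z)); cv2.polylines(o,[np.round(p*8).astype(np.int32)],True,(0,0,255),1,cv2.LINE_AA,3)
cv2.imwrite("pics/w6o.png",o)
E
```

```text
t 9.57 tcp [520.1 -79.5 171.6] open 0.998 F [-0.1  0.2  0.3] j [-0.3   0.4   1.6  -0.    1.14 -1.58]
delta tool [-1.9  1.  89.6] level rotvec deg [-0.   -0.12 -0.  ]
```

View pics/w6o.png

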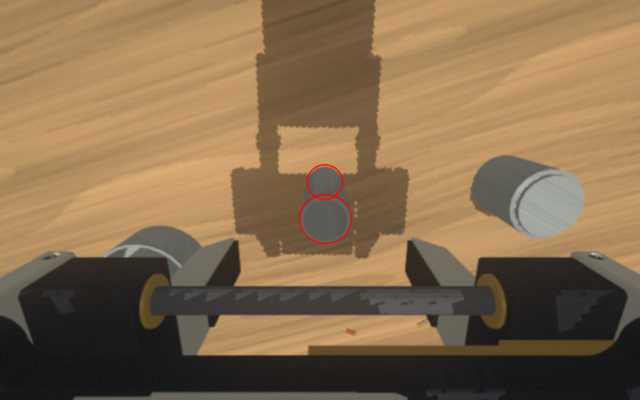

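The slim rim at (325,218) matches the prediction. Descend, grip, and lift a little to check.

Emit:
apply_moves:
  series:
    - [[0, -2, 1, 20, 0, 0, 0], [0, -2, 1, 40, 0, 0, 0], [0, -2, 1, 60, 0, 0, 0], [0, -2, 1, 77, 0, 0, 0], [0, -2, 1, 87, 0, 0, 0], [0, -2, 1, 90, 0, 0, 0], [0, -2, 1, 90, 0, 0, 0], [0, -2, 1, 90, 0, 0, 0], [255, -2, 1, 90, 0, 0, 0], [255, -2, 1, 90, 0, 0, 0], [255, -2, 1, 90, 0, 0, 0], [255, -2, 1, 90, 0, 0, 0], [255, -2, 1, 90, 0, 0, 0], [255, -2, 1, 90, 0, 0, 0], [255, -2, 1, 90, 0, 0, 0], [255, -2, 1, 90, 0, 0, 0], [255, -2, 1, 90, 0, 0, 0], [255, -2, 1, 90, 0, 0, 0], [255, -2, 1, 90, 0, 0, 0], [255, -2, 1, 90, 0, 0, 0]]

```text
t: 11.28
tcp_pos: [522.6, -79.1, 82.6]
tool_rot: [0.141, 0.99, 0.0, -0.0]
wrist_force: [0.7, 0.1, 0.2]
opening: 0.396
```

```bash
python3 - <<'E'
from h import *
delta((565.5,-282,225)); print(robot.sense()["opening"]*92)
E
```

```text
t 11.28 tcp [522.6 -79.1  82.6] open 0.396 F [0.7 0.1 0.2] j [-0.3   0.51  1.7   0.    0.93 -1.58]
delta tool [ -97.8 -182.8 -142.5] level rotvec deg [ 0.   -0.04  0.  ]
36.46026147552858
```

The opening reads 36.5 mm, about 1.5 mm under the slim tin's 38. I'll lift and check the hold visually.

Emit:
apply_moves:
  series:
    - [[255, 0, 0, -5, 0, 0, 0], [255, 0, 0, -15, 0, 0, 0], [255, 0, 0, -35, 0, 0, 0], [255, 0, 0, -60, 0, 0, 0], [255, 0, 0, -85, 0, 0, 0], [255, 0, 0, -110, 0, 0, 0], [255, 0, 0, -128, 0, 0, 0], [255, 0, 0, -138, 0, 0, 0], [255, 0, 0, -142, 0, 0, 0], [255, 0, 0, -142, 0, 0, 0]]

```text
t: 12.12
tcp_pos: [522.9, -79.2, 225.3]
tool_rot: [0.141, 0.99, -0.0, 0.0]
wrist_force: [0.5, -0.4, -1.6]
opening: 0.398
```

```bash
python3 - <<'E'
from h import *
delta((565.5,-282,225)); print(robot.sense()["opening"]*92)
s=robot.sense()["tcp_pos"]; out=[]
for n in ("side","wrist"):
    m=robot.camera_model(n); im=robot.read_camera(n)[:,:,::-1].copy(); cv2.imwrite(f"pics/{n}7.png",im)
    for z in (s[2]-82.6,s[2]+29.4):
        p=proj(m,circ(s[:2],19,z)); cv2.polylines(im,[np.round(p*8).astype(np.int32)],True,(0,255,0),1,cv2.LINE_AA,3)
    out.append(im if n=="wrist" else cv2.resize(im[30:230,200:520],(640,400),interpolation=cv2.INTER_CUBIC))
cv2.imwrite("pics/c7.png",cv2.resize(np.vstack(out),(480,600)))
E
```

```text
t 12.12 tcp [522.9 -79.2 225.3] open 0.398 F [ 0.5 -0.4 -1.6] j [-0.3   0.35  1.52  0.    1.27 -1.58]
delta tool [ -97.6 -182.8    0.3] level rotvec deg [ 0.    0.04 -0.  ]
36.65875081592004
```

View pics/c7.png

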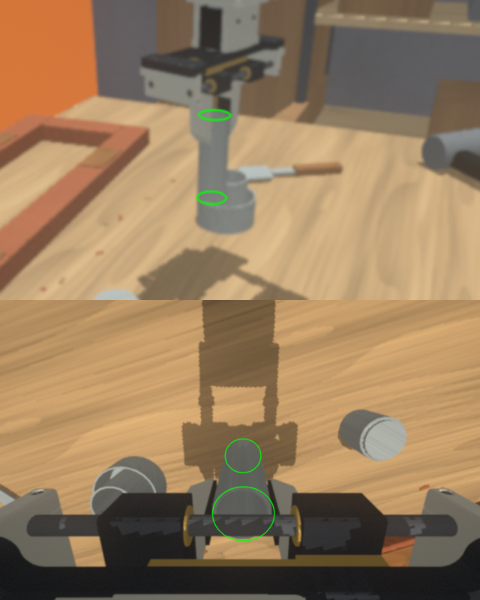

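Slim hangs upright where expected. Carry it over the nest.

Emit:
apply_moves:
  series:
    - [[255, -8, -15, 0, 0, 0, 0], [255, -20, -37, 0, 0, 0, 0], [255, -34, -63, 0, 0, 0, 0], [255, -48, -90, 0, 0, 0, 0], [255, -62, -117, 0, 0, 0, 0], [255, -76, -143, 0, 0, 0, 0], [255, -88, -165, 0, 0, 0, 0], [255, -95, -178, 0, 0, 0, 0], [255, -98, -183, 0, 0, 0, 0], [255, -98, -183, 0, 0, 0, 0], [255, -98, -183, 0, 0, 0, 0]]

```text
t: 13.13
tcp_pos: [564.7, -281.3, 222.1]
tool_rot: [0.141, 0.99, 0.001, -0.002]
wrist_force: [-0.4, 0.3, -1.5]
opening: 0.401
```

```bash
python3 - <<'E'
from h import *
delta((565,-282,90.6)); print(robot.sense()["opening"]*92)
s=robot.sense()["tcp_pos"]; out=[]
for n in ("side","wrist"):
    m=robot.camera_model(n); im=robot.read_camera(n)[:,:,::-1].copy(); cv2.imwrite(f"pics/{n}8.png",im)
    for z in (s[2]-82.6,s[2]+29.4):
        p=proj(m,circ(s[:2],19,z)); cv2.polylines(im,[np.round(p*8).astype(np.int32)],True,(0,255,0),1,cv2.LINE_AA,3)
    for r,z in ((50,50),(33,84)):
        p=proj(m,circ((565,-282),r,z)); cv2.polylines(im,[np.round(p*8).astype(np.int32)],True,(0,0,255),1,cv2.LINE_AA,3)
    out.append(cv2.resize(im[60:260,160:480],(640,400)) if n=="wrist" else cv2.resize(im[30:230,200:520],(640,400),interpolation=cv2.INTER_CUBIC))
cv2.imwrite("pics/c8.png",cv2.resize(np.vstack(out),(480,600)))
E
```

```text
t 13.13 tcp [ 564.7 -281.3  222.1] open 0.401 F [-0.4  0.3 -1.5] j [-0.58  0.55  1.21 -0.    1.39 -1.87]
delta tool [ -1.1  -0.8 131.5] level rotvec deg [ 0.07 -0.28  0.  ]
36.880334007463745
```

View pics/c8.png

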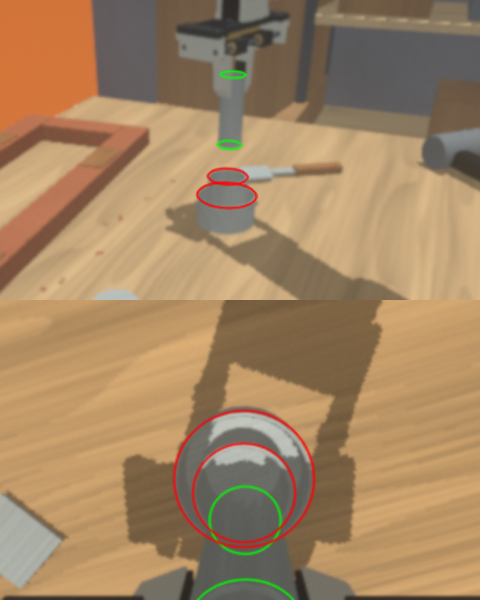

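Slim is centred over mid in both views. Lower it.

Emit:
apply_moves:
  series:
    - [[255, -1, -1, 10, 0, 0, 0], [255, -1, -1, 25, 0, 0, 0], [255, -1, -1, 40, 0, 0, 0], [255, -1, -1, 55, 0, 0, 0], [255, -1, -1, 70, 0, 0, 0], [255, -1, -1, 85, 0, 0, 0], [255, -1, -1, 98, 0, 0, 0], [255, -1, -1, 109, 0, 0, 0], [255, -1, -1, 118, 0, 0, 0], [255, -1, -1, 124, 0, 0, 0], [255, -1, -1, 128, 0, 0, 0], [255, -1, -1, 130, 0, 0, 0], [255, -1, -1, 131, 0, 0, 0], [255, -1, -1, 131, 0, 0, 0]]

```text
t: 14.4
tcp_pos: [565.4, -281.9, 92.3]
tool_rot: [0.141, 0.99, 0.0, -0.001]
wrist_force: [-0.6, -0.3, 0.1]
opening: 0.403
```

```bash
python3 - <<'E'
from h import *
delta((565,-282,90.6))
im=robot.read_camera("side"); cv2.imwrite("pics/s9.png",cv2.resize(im[60:260,220:480,::-1],None,fx=3,fy=3,interpolation=cv2.INTER_CUBIC))
E
```

```text
t 14.4 tcp [ 565.4 -281.9   92.3] open 0.403 F [-0.6 -0.3  0.1] j [-0.58  0.66  1.38 -0.    1.11 -1.87]
delta tool [ 0.4 -0.2  1.7] level rotvec deg [ 0.03 -0.17  0.  ]
```

View pics/s9.png

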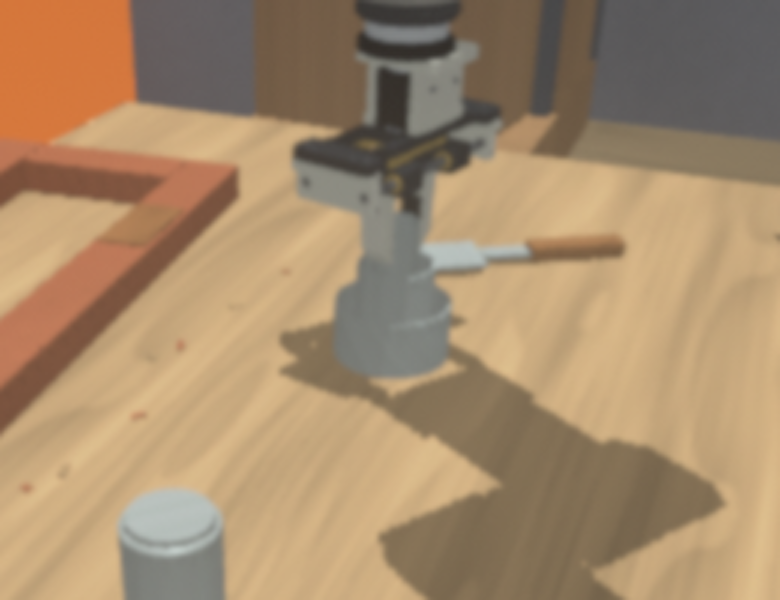

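The wrist force went from -1.5 to about 0, so slim is touching the floor. Settle about 1 mm, release and rise.

Emit:
apply_moves:
  series:
    - [[255, 0, 0, 1, 0, 0, 0], [255, 0, 0, 1, 0, 0, 0], [255, 0, 0, 1, 0, 0, 0], [0, 0, 0, 1, 0, 0, 0], [0, 0, 0, 1, 0, 0, 0], [0, 0, 0, 1, 0, 0, 0], [0, 0, 0, 1, 0, 0, 0], [0, 0, 0, 1, 0, 0, 0], [0, 0, 0, 1, 0, 0, 0], [0, 0, 0, 1, 0, 0, 0], [0, 0, 0, 1, 0, 0, 0], [0, 0, 0, -5, 0, 0, 0], [0, 0, 0, -20, 0, 0, 0], [0, 0, 0, -45, 0, 0, 0], [0, 0, 0, -75, 0, 0, 0], [0, 0, 0, -105, 0, 0, 0], [0, 0, 0, -125, 0, 0, 0], [0, 0, 0, -130, 0, 0, 0], [0, 0, 0, -130, 0, 0, 0]]

```text
t: 16.03
tcp_pos: [566.4, -282.5, 224.5]
tool_rot: [0.141, 0.99, -0.0, 0.0]
wrist_force: [-0.2, -0.3, -0.2]
opening: 1.0
```

```bash
python3 - <<'E'
from h import *
delta((565,-282,90.6))
out=[]
for n in ("side","wrist"):
    m=robot.camera_model(n); im=robot.read_camera(n)[:,:,::-1].copy(); cv2.imwrite(f"pics/{n}10.png",im)
    o=im.copy()
    for r,z in ((50,50),(33,84),(19,120)):
        p=proj(m,circ((565,-282),r,z)); cv2.polylines(o,[np.round(p*8).astype(np.int32)],True,(0,0,255),1,cv2.LINE_AA,3)
    (a,b,c,d)=(100,280,160,480) if n=="wrist" else (60,240,220,540)
    out.append(np.hstack([im[a:b,c:d],o[a:b,c:d]]))
cv2.imwrite("pics/c10.png",cv2.resize(np.vstack(out),(800,450),interpolation=cv2.INTER_CUBIC))
im=cv2.imread("pics/side10.png"); locate(im,robot.camera_model("side"),(278,255),*OBJ["can"])
E
```

```text
t 16.03 tcp [ 566.4 -282.5  224.5] open 1.0 F [-0.2 -0.3 -0.2] j [-0.58  0.55  1.2  -0.    1.39 -1.87]
delta tool [  1.6   0.2 133.9] level rotvec deg [-0.04  0.06  0.  ]
fixed r [573.3 106.6] free [574.7 104.4  28.4] rms 1.21 37
```

View pics/c10.png

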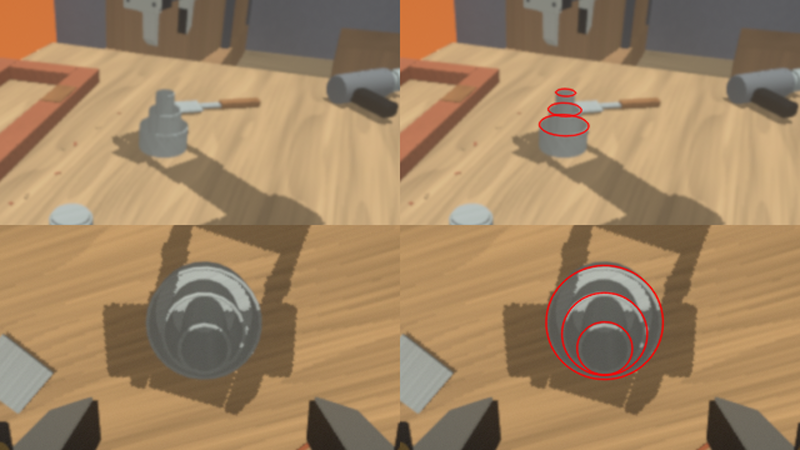

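All three rims lie on the circles predicted for a fully seated, upright nest (z = 50, 84 and 120). The can's fit is unchanged and the gripper is clear, so I'm handing in.

```bash
python3 -c "
from station import robot
print(robot.hand_in())"
```

```text
the job is handed in; nothing more can be done
None
```

I nested the middle-sized tin in the wide one and the slim tin in the middle-sized one, then handed the job in at about 16 s. Hand-in gives no verdict.

**Last checks:**
- **Nest:** in the side and wrist views, all three rims lay on the circles predicted for a fully seated, upright nest, centred near (565, -282) mm with rims at 50, 84 and 120 mm.
- **Lidded can:** it did not move. Its side-view fit was (573.3, 106.6) mm, against (573.4, 106.7) mm at the start.
- **Gripper:** it was open and about 100 mm above the nest, with wrist force near zero.

**Disagreements:**
- **First side-view fits:** the slim and wide tins merged into one outline in the side view, so those fits failed. I used the top view for both, and the wrist overlays confirmed it.
- **Lidded can position:** the top and side views differed by about 7 mm in y. Only its change in position mattered.
- **Slim tin grip:** the opening read 36.5–37 mm on a 38 mm tin. The pictures showed it held upright.

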